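Move the supplies to the other bench rack in reverse order

ROBOT

A 6-joint arm with a two-finger parallel gripper is mounted at the origin on a cart in front of the work surface, level with it; the furniture and walls round the work are solid. World frame = base frame: x ahead of the robot, y to its left, z up, the work surface at z = 0. Lengths are in mm, angles in degrees, forces in N, time in s.
With the tool pointing down it reaches from about 300 to 850 mm from the base axis. Payload 4.2 kg.
Tool frame: the origin (TCP) lies midway between the tips of the shut fingers; the grasp point (between the pads) lies 19 mm behind it (env.grasp_offset is the distance from the TCP to the grasp point, in mm); z points along the fingers, y is the line along which they close (so a half turn about z gives the same grasp; the last joint's range is limited). The gripper opens to 91 mm and grips with 3 to 60 N. Pads are 32 mm wide; open, the fingers measure 118 mm over their backs; the gripper's body (76 mm by 178 mm) begins 60 mm behind the grasp point.
Start: joints at [-75.115, 18.312, 89.639, -0, 72.044, -1.146], TCP at [158.797, -552.654, 213.976] pointing down, gripper open.
Joint ranges: [-177.97, 177.97], [-48.28, 115.42], [12.27, 149.76], [-77.06, 257.06], [2.81, 150.46], [-146.56, 146.56]. Speed limits (degrees/s): [147.25, 147.25, 180, 180, 180, 180].

INTERFACE

Orientations are given as [roll, pitch, yaw] about the fixed x, y, z axes, in that order (R = Rz(yaw) Ry(pitch) Rx(roll)).
In Python, from workcell import env, optics gives the robot as it stands. The module is installed in compiled form; this text tells all that it offers.
- The arm moves only by the tool send_rows, never from a script. Its argument "targets" is a list that holds one entry, the list of rows, each a list of 7 numbers: the turn, a rotation vector about the world's x, y, z scaled (see below), then the shift along the world's x, y, z scaled (see below), then the closure, from -1 (fully open) to 1 (shut). In form: [[[rx, ry, rz, x, y, z, gripper], ...]]. A call has 1 to 12 rows; each row shifts and turns the commanded pose from where the row before left it; what a row does not reach is not made up. The controller multiplies each number of a shift by 0.2 m and each number of a turn by pi/2 rad. A row lasts 1/10 s, in which the tool goes at most 50 mm and 8.59 degrees, less where a joint would pass 70% of its speed; a pose out of reach is approached as far as the arm can. A call with a number of a shift or a turn outside -1 to 1 is refused whole. A call with a gripper value outside its range is refused whole. The fingers move at their own pace and stop on an object; "grip_force" is the grip in N (left out, the last holds). Time passes only in rows, so rows that do not move let the fingers close. It gives the time, the measured TCP pose, the force, the opening and the grip force at its end, in the units of the state.
- env.state(): the state, without advancing time (a new reading comes with each control period).
- optics.grab_frame(name): name is "scene" or "top" or "wrist"; returns (picture, depth): 384x512x3 uint8, red, green, blue; 384x512 float32, mm along the optical axis (not along the pixel's ray), 0 where there is no reading.
- optics.camera_info(name): a dict with "camera_matrix" (3x3 intrinsics, pixels), "R" (3x3) and "t" (3): a world point X has camera coordinates R X + t; the wrist camera has in their place "mount" (4x4, takes a point from camera to tool coordinates, whose origin is the TCP and whose axes are the flange's). Camera axes: x right, y down, z forward; pixel columns grow to the right and rows downward; lengths in mm; the calibration is good to about 2 mm. A picture is of the moment at which its call begins: read the wrist's pose just before it. camera_info takes no time and is no camera call.
- env.job_done(): hands the job in; it is judged then, once.
Trained networks look in the newest picture that a camera, given by its name, has taken for a name from the list of things; names that differ only in an ending like _2 or _b are one class to them, and where a whole thing is asked for, a point or a joint stands for the part that bears it (a point fixed in the world has none). Each returns a list of dicts, best first, with "conf" (0 to 1); they miss things now and then, are a little off and sometimes report something else, mostly with a low value. They report only what shows in the picture. A call takes as long as a camera call.
- optics.silhouettes(camera, name): "mask" (384x512 bool, what is visible of it) and "at" ([column, row] in pixels, amid what is visible of it).
- optics.place_of(camera, name): "at" ([column, row] in pixels: a listed point, or the origin of a listed thing).
The state is a dict: "time_s": time; "qpos": joint angles; "qvel": joint speeds; "effort": joint torques, N m; "ee_pos": TCP position; "ee_rot": TCP orientation; "force": force on the tool from outside, world axes, zero at the start; "torque": the same for the moment, N m; "gripper_width": finger opening in mm; "gripper_force": force on a finger pad.
Only numpy, scipy, OpenCV 4.12 (cv2) and the standard library are available. Lean on these libraries where they do the work, as an engineer would, in place of code of your own. Each camera call takes 0.05 s, during which the arm holds its last target. There are 200 camera calls.

TASK

Move the jar of nails, the putty tub, the wax tin and the small pine block from the full rack to the empty rack, in the reverse order: what stood in the leftmost bay goes into the rightmost bay of the other rack, the second from the left into the second from the right, and so on. Keep everything upright on the way, stand each thing in the middle of its own bay, flat on the floor of the rack between the strips, and leave the grey felt pads where they are.

Things in the scene. Friction and masses are not known exactly. Their poses are not given: they have to be found in the camera images.
- full_rack: Fixed dark plank 80 (x) x 318 (y) x 12 mm; five strips (5 wide, 8 mm above the plank) part it into 4 bays 73 mm wide, open front and back. Origin: middle of its underside. +y points to the robot's left (within 7 degrees); bay centres at x 0, y -117, -39, 39, 117 mm, floor 12 mm up. Full at the start, a grey felt pad in each bay; the nearer or the farther rack
- empty_rack: Fixed dark plank 80 (x) x 318 (y) x 12 mm; five strips (5 wide, 8 mm above the plank) part it into 4 bays 73 mm wide, open front and back. Origin: middle of its underside. +y points to the robot's left (within 7 degrees); bay centres at x 0, y -117, -39, 39, 117 mm, floor 12 mm up. Empty at the start, no pads: the things go here. About 150 mm before or behind the full one
- nail_jar_mid (a point): centre (half-way up) of the tall grey lidded jar of nails: round, diameter 61 mm, 75 mm tall, z up. Stands upright on its pad, within 3 mm of the pad's centre. In the racks the strips and neighbours leave little room for fingers at its left and right, but there is free room at its front and back.
- putty_mid (a point): centre (half-way up) of the cream lidded putty tub: round, diameter 59 mm, 50 mm tall, z up. Stands upright on its pad, within 3 mm of the pad's centre. In the racks the strips and neighbours leave little room for fingers at its left and right, but there is free room at its front and back.
- wax_mid (a point): centre (half-way up) of the low ochre wax tin: round, diameter 53 mm, 30 mm tall, z up. Stands upright on its pad, within 3 mm of the pad's centre. In the racks the strips and neighbours leave little room for fingers at its left and right, but there is free room at its front and back.
- pine_mid (a point): centre (half-way up) of the small pale pine block, lying flat: 36 mm along its x, 60 mm along its y, 18 mm high, z up. It lies with its long side along the rack (within 15 degrees), within 3 mm of the pad's centre; it is gripped across the 36 mm. In the racks the strips and neighbours leave little room for fingers at its left and right, but there is free room at its front and back.
- nail_jar_pad: square grey felt pad, 70 x 66 x 5 mm, fixed on the floor of a bay of the full rack: the one on which the jar stands at the start. It stays there, so it still marks that bay afterwards. Origin: middle of its underside (its top is 5 mm above), x and y as the rack's
- putty_pad: square grey felt pad, 70 x 66 x 5 mm, fixed on the floor of a bay of the full rack: the one on which the tub stands at the start. It stays there, so it still marks that bay afterwards. Origin: middle of its underside (its top is 5 mm above), x and y as the rack's
- wax_pad: square grey felt pad, 70 x 66 x 5 mm, fixed on the floor of a bay of the full rack: the one on which the tin stands at the start. It stays there, so it still marks that bay afterwards. Origin: middle of its underside (its top is 5 mm above), x and y as the rack's
- pine_pad: square grey felt pad, 70 x 66 x 5 mm, fixed on the floor of a bay of the full rack: the one on which the pine block stands at the start. It stays there, so it still marks that bay afterwards. Origin: middle of its underside (its top is 5 mm above), x and y as the rack's

How it is judged:
By the outcome, as a careful person would: the job done as asked, in the order asked, and still so for the second after the job is handed in, with the robot touching nothing.
It also fails if it takes over 90 s, if anything falls off the work surface, if the arm or the gripper's body presses on something with over 40 N, if the wrist force passes 120 N, or if a joint passes its speed limit or range.

## Working session

There is one attempt and no reset: what is moved stays moved. The work goes in short steps, Python scripts to look and compute and a tool call to move; the robot and the scene stay as the last step left them, time stands still between calls to the robot, and variables do not carry over. Pictures are saved under pics/ and viewed, at most 14 in all, crops included, and the job is handed in when it is done.

Besides the shell and the picture viewer there is one more tool, called after "Request:" in YAML: its name, and indented under it one key for each argument. send_rows: Moves the arm, as the interface text tells. Its arguments: {"type":"object","properties":{"targets":{"type":"array"},"grip_force":{"type":"number"}},"required":["targets"]}

```bash
mkdir -p pics
cat > h.py <<'E'
import numpy as np, cv2
from workcell import env, optics
def world(cam,px,depth=None,z=None):
    c=optics.camera_info(cam);K=np.array(c["camera_matrix"]);R=np.array(c["R"]);t=np.array(c["t"]).ravel()
    d=R.T@np.linalg.inv(K)@np.array([px[0],px[1],1.]);o=-R.T@t
    s=depth if z is None else (z-o[2])/d[2]
    return o+s*d
E
python3 - <<'E'
from h import *
print(env.state())
for c in ("top","scene"):
    p,d=optics.grab_frame(c); cv2.imwrite(f"pics/{c}0.png",p[:,:,::-1]); np.save(f"{c}0.npy",d)
    for n in ["full_rack","empty_rack","nail_jar_mid","putty_mid","wax_mid","pine_mid"]:
        r=optics.place_of(c,n)
        for q in r[:2]:
            u,v=q["at"]; dd=d[int(v),int(u)]
            zz={"full_rack":12,"empty_rack":12,"nail_jar_mid":54.5,"putty_mid":42,"wax_mid":32,"pine_mid":26}[n]
            print(c,n,round(q["conf"],2),np.round(q["at"],1),"depthpt",np.round(world(c,q["at"],dd)),"zplane",np.round(world(c,q["at"],z=zz),1))
E
```

```text
{'time_s': 0.0, 'qpos': array([-7.51140827e+01,  1.83509172e+01,  8.97076088e+01, -1.36436869e-03,
        7.20414349e+01, -1.14724674e+00]), 'qvel': array([ 0.08761462, -0.01061826,  0.03870726,  0.0209566 ,  0.00974234,
       -0.02133743]), 'effort': array([-8.92824501e-04, -4.12454152e+01, -2.31974208e+01,  7.26549234e-02,
        4.57807886e-02, -1.41068440e-04]), 'ee_pos': array([ 158.66256162, -552.15238453,  213.11936964]), 'ee_rot': array([-1.79900033e+02, -7.04507724e-04,  1.60335852e+01]), 'force': array([ 0.97077307,  0.21473346, -0.80013794]), 'torque': array([ 0.04172321, -0.04025177,  0.01165629]), 'gripper_force': 0.0, 'gripper_width': 90.95301989403006}
top full_rack 0.57 [239.6 245. ] depthpt [438. 129.   8.] zplane [437.6 129.1  12. ]
top empty_rack 0.73 [231.2 160.5] depthpt [607. 147.  19.] zplane [609.1 147.2  12. ]
top nail_jar_mid 0.79 [256.3 238.1] depthpt [444.  98.  93.] zplane [447.7  97.2  54.5]
top putty_mid 0.75 [301.8 237. ] depthpt [449.  13.  66.] zplane [451.    9.7  42. ]
top wax_mid 0.65 [231.9 154.7] depthpt [619. 146.  21.] zplane [615.8 145.3  32. ]
top wax_mid 0.61 [180.4 251.7] depthpt [422. 240.  47.] zplane [423.3 242.1  32. ]
top pine_mid 0.65 [224.1 241. ] depthpt [444. 159.  33.] zplane [444.4 159.   26. ]
scene full_rack 0.96 [282.7 232.6] depthpt [425. 155.  28.] zplane [435.5 141.6  12. ]
scene empty_rack 0.92 [208.3 199.4] depthpt [607. 165.  12.] zplane [606.5 165.1  12. ]
scene empty_rack 0.61 [272.  240.3] depthpt [424. 186.  32.] zplane [437.2 169.7  12. ]
scene nail_jar_mid 0.94 [293.5 198.2] depthpt [433. 118.  79.] zplane [451.2  93.2  54.5]
scene putty_mid 0.61 [320.9 181.4] depthpt [434.  32.  67.] zplane [452.6   3.1  42. ]
scene wax_mid 0.8 [246.9 256.4] depthpt [421. 252.  46.] zplane [430.6 242.2  32. ]
scene pine_mid 0.73 [271.9 229.3] depthpt [441. 167.  34.] zplane [446.3 159.6  26. ]
```

View pics/top0.png

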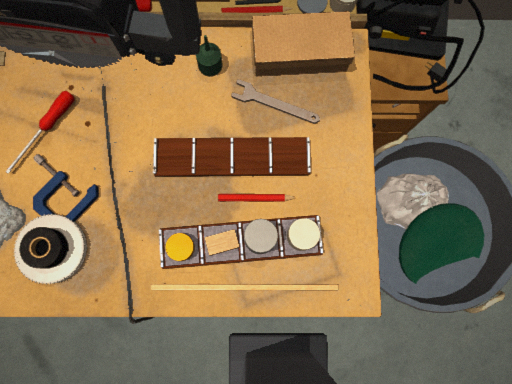

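View pics/scene0.png

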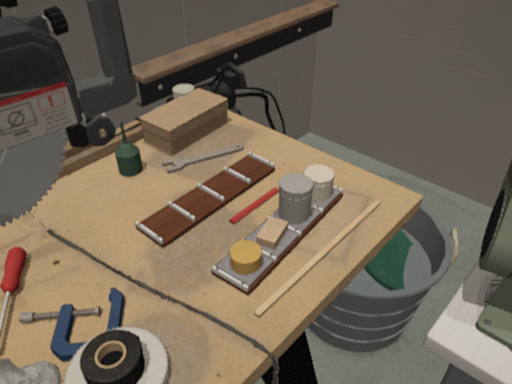

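The full rack is the nearer one. From left to right it holds wax (180,247), pine (222,241), jar (261,236) and putty (304,234). The empty rack is behind it at about (232,157). Next I'll fit the racks and objects precisely.

```bash
cat > fit.py <<'E'
from h import *
from scipy import ndimage
p=cv2.imread("pics/top0.png")[:,:,::-1]; d=np.load("top0.npy")
def gm(m): return ndimage.binary_opening(m)
for n,z in (("empty_rack",20),("full_rack",20)):
    for r in optics.silhouettes("top",n)[:2]:
        m=r["mask"]; v,u=np.nonzero(m)
        P=np.array([world("top",(a,b),z=z)[:2] for a,b in zip(u,v)],np.float32)
        (c,s,a)=cv2.minAreaRect(P); print(n,round(r["conf"],2),m.sum(),np.round(c,1),np.round(s,1),round(a,2))
for n,z in (("nail_jar_mid",92),("putty_mid",67),("wax_mid",47),("pine_mid",35)):
    for r in optics.silhouettes("top",n)[:2]:
        m=r["mask"]; v,u=np.nonzero(m)
        D=d[v,u]; W=np.array([world("top",(a,b),e) for a,b,e in zip(u,v,D) if e>0])
        top=W[abs(W[:,2]-z)<8]
        if len(top)<20: print(n,r["conf"],m.sum(),"few",np.round(np.median(W,0)));continue
        c,s,a=cv2.minAreaRect(top[:,:2].astype(np.float32)); print(n,round(r["conf"],2),m.sum(),np.round(np.mean(top,0),1),np.round(c,1),np.round(s,1),round(a,2))
# strips: bright, unsaturated pixels
R=p.astype(int); w=(R.min(2)>150)&(R.max(2)-R.min(2)<50)
for nm,(r0,r1,c0,c1) in dict(E=(130,182,148,318),F=(208,275,154,330)).items():
    l,k=ndimage.label(w[r0:r1,c0:c1],np.ones((3,3)))
    for i in range(1,k+1):
        v,u=np.nonzero(l==i)
        if len(v)>15: print(nm,len(v),np.round(world("top",(u.mean()+c0,v.mean()+r0),z=20),1),v.max()-v.min()+1,u.max()-u.min()+1)
E
python3 fit.py
```

```text
Traceback (most recent call last):
  File "fit.py", line 8, in <module>
    P=np.array([world("top",(a,b),z=z)[:2] for a,b in zip(u,v)],np.float32)
                ~~~~~^^^^^^^^^^^^^^^^^
  File "h.py", line 4, in world
    c=optics.camera_info(cam);K=np.array(c["camera_matrix"]);R=np.array(c["R"]);t=np.array(c["t"]).ravel()
ValueError: time passes only in moves, steps and waits
```

Request:
send_rows:
  targets:
    - [[0,0,0.095,0,0.1,0.2,-1],[0,0,0.095,0.1,0.2,0.15,-1],[0,0,0.095,0.15,0.2,0.05,-1],[0,0,0.095,0.15,0.2,0,-1],[0,0,0.095,0.15,0.2,0,-1],[0,0,0.095,0.15,0.2,0,-1],[0,0,0.095,0.15,0.2,0,-1],[0,0,0.095,0.15,0.2,0,-1],[0,0,0.095,0.15,0.2,0,-1],[0,0,0,0.1,0.25,0,-1],[0,0,0,0.1,0.25,0,-1],[0,0,0,0,0.25,0,-1]]

```text
time_s: 1.95
ee_pos: [425.7, -71.5, 291.5]
ee_rot: [179.9, -0.0, 93.0]
force: [0.5, 0.0, -0.0]
gripper_width: 91.1
gripper_force: 0.0
```

```bash
cat > h.py <<'E'
import numpy as np, cv2
from workcell import env, optics
C={}
def world(cam,px,depth=None,z=None):
    if cam not in C:
        c=optics.camera_info(cam);K=np.array(c["camera_matrix"])
        if cam=="wrist":
            from scipy.spatial.transform import Rotation as Ro
            s=env.state();T=np.eye(4);T[:3,:3]=Ro.from_euler("xyz",s["ee_rot"],degrees=True).as_matrix();T[:3,3]=s["ee_pos"]
            M=T@np.array(c["mount"]); C[cam]=(np.linalg.inv(K),M[:3,:3],M[:3,3])
        else:
            R=np.array(c["R"]); C[cam]=(np.linalg.inv(K),R.T,-R.T@np.array(c["t"]).ravel())
    Ki,R,o=C[cam]; d=R@Ki@np.array([px[0],px[1],1.])
    s=depth if z is None else (z-o[2])/d[2]
    return o+s*d
E
python3 fit.py
python3 - <<'E'
from h import *
print(world("wrist",(256,192),300))
p,d=optics.grab_frame("wrist"); cv2.imwrite("pics/w1.png",p[:,:,::-1]); np.save("w1.npy",d)
print([np.round(world("wrist",q,z=20)) for q in ((0,0),(511,0),(0,383),(511,383))])
E
```

```text
empty_rack 0.91 6011 [615.7 145.8] [ 81.5 316.2] 0.36
full_rack 0.79 1175 [443.5 126.9] [ 80.2 316.1] 5.08
full_rack 0.63 267 [448.1  88.2] [69.  65.2] 4.57
nail_jar_mid 0.92 958 [449.7  90.2  91.3] [449.6  90.4] [59.7 59.8] 89.6
putty_mid 0.69 856 [455.3   9.4  66.4] [455.7  10.1] [55.7 58. ] 88.23
wax_mid 0.6 647 [432.  242.7  46.3] [432.1 243.2] [52.1 50.7] 63.57
pine_mid 0.69 595 [441.9 163.5  34.3] [442.1 163.7] [35.9 60.1] 15.62
E 48 [619.6 146.5  20. ] 24 2
E 51 [622.2  -9.5  20. ] 24 3
E 49 [616.5 301.8  20. ] 23 3
E 48 [617.4 223.6  20. ] 23 3
E 45 [619.4  68.2  20. ] 23 3
F 686 [459.6   2.9  20. ] 31 30
F 809 [456.2  88.2  20. ] 32 32
F 51 [445.1 127.1  20. ] 25 4
F 53 [438.9 204.7  20. ] 25 4
F 56 [431.3 282.3  20. ] 25 4
[420.99504166 -82.33812378 176.10071423]
[array([ 49., 133.,  20.]), array([766., 170.,  20.]), array([-107., -587.,   20.]), array([ 989., -531.,   20.])]
```

View pics/w1.png

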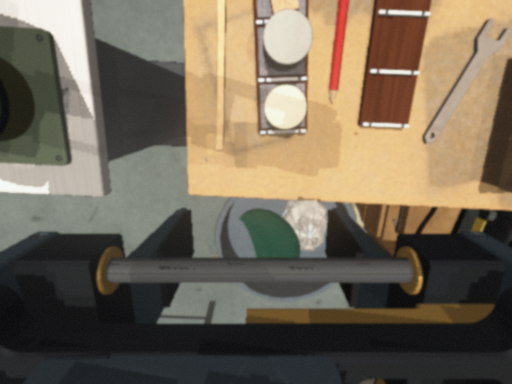

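Request:
send_rows:
  targets:
    - [[0,0,0,0.18,0.2,0.1,-1],[0,0,0,0.18,0.2,0.1,-1],[0,0,0,0.17,0.2,0,-1],[0,0,0,0,0,0,-1],[0,0,0,0,0,0,-1]]

```text
time_s: 2.8
ee_pos: [519.3, 33.2, 325.6]
ee_rot: [-179.9, 0.0, 92.9]
force: [-0.3, 0.0, -0.1]
gripper_width: 91.1
gripper_force: 0.0
```

```bash
cat > wfit.py <<'E'
from h import *
import sys
world("wrist",(0,0),1)
p,d=optics.grab_frame("wrist"); cv2.imwrite(f"pics/{sys.argv[1]}.png",p[:,:,::-1])
print(env.state()["ee_pos"],env.state()["ee_rot"])
for n,z in (("empty_rack",20),("full_rack",20),("nail_jar_mid",92),("putty_mid",67),("wax_mid",47),("pine_mid",35)):
    for r in optics.silhouettes("wrist",n)[:1]:
        v,u=np.nonzero(r["mask"])
        if z==20: top=np.array([world("wrist",(a,b),z=z) for a,b in zip(u,v)])
        else:
            W=np.array([world("wrist",(a,b),e) for a,b,e in zip(u,v,d[v,u]) if e>0]); top=W[abs(W[:,2]-z)<6]
        if len(top)<20: print(n,"few",np.round(np.median(W,0)));continue
        c,s,a=cv2.minAreaRect(top[:,:2].astype(np.float32)); print(n,round(r["conf"],2),len(v),np.round(np.median(top[:,2]),1),np.round(c,1),np.round(s,1),round(a,2))
from scipy import ndimage
R=p.astype(int); w=(R.min(2)>150)&(R.max(2)-R.min(2)<55)
l,k=ndimage.label(w,np.ones((3,3)))
for i in range(1,k+1):
    v,u=np.nonzero(l==i)
    if 40<len(v)<600:
        P=np.array([world("wrist",(a,b),z=20)[:2] for a,b in zip(u,v)],np.float32); c,s,a=cv2.minAreaRect(P)
        if 60<max(s)<100 and min(s)<15: print("strip",np.round(c,1),np.round(s,1),round(a,1),np.round(P.mean(0),1))
E
python3 wfit.py w2
```

```text
[518.68574767  32.74215507 325.87687184] [-1.79904385e+02  4.01930743e-02  9.28765770e+01]
empty_rack 0.92 8780 20.0 [618.1 132.9] [ 80. 289.] 0.94
full_rack 0.65 1743 20.0 [448.4 119.5] [ 78.7 299.2] 5.15
nail_jar_mid 0.82 1491 92.6 [451.3  90.7] [59.5 59.2] 3.4
putty_mid 0.79 1170 67.6 [456.9   9.5] [58.1 58.1] 66.68
wax_mid 0.58 1152 47.5 [433.  237.8] [52.3 41. ] 2.55
strip [612.8 225.4] [61.4  5.9] 0.9 [612.7 225.4]
strip [438.5 205.9] [73.   5.8] 5.0 [438.4 205.9]
strip [415.9 164.4] [13.6 60.7] 6.9 [415.7 160.3]
strip [614.  147.4] [61.3  5.9] 0.4 [613.8 147.5]
strip [444.7 128.1] [74.9  5.9] 5.3 [442.8 128.1]
strip [614.4  69.8] [60.7  5.5] 0.5 [615.6  69.8]
strip [621.1  -8. ] [74.2  5.6] 3.0 [621.5  -8.1]
```

View pics/w2.png

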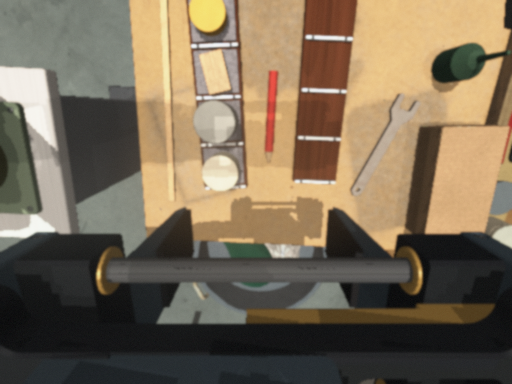

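Both cameras agree to within 1.5 mm. The bays in the wrist view are as the top view showed. I'll start with the putty.

Request:
send_rows:
  targets:
    - [[0,0,0.0245,-0.16,-0.06,0,-1],[0,0,0,-0.1525,-0.055,-0.1,-1],[0,0,0,0,0,-0.24,-1],[0,0,0,0,0,-0.24,-1],[0,0,0,0,0,-0.24,-1],[0,0,0,0,0,-0.24,-1],[0,0,0,0,0,-0.19,-1],[0,0,0,0,0,0,-1],[0,0,0,0,0,0,-1],[0,0,0,0,0,0,-1]]
  grip_force: 25

```text
time_s: 4.15
ee_pos: [458.5, 11.2, 78.7]
ee_rot: [179.7, 0.0, 95.2]
force: [-0.3, 0.8, 0.2]
gripper_width: 91.2
gripper_force: 0.0
```

Request:
send_rows:
  targets:
    - [[0,0,0,-0.011,-0.0075,-0.13,-1],[0,0,0,0,0,-0.13,-1],[0,0,0,0,0,0,-1],[0,0,0,0,0,0,-1],[0,0,0,0,0,0,0.9],[0,0,0,0,0,0,0.9],[0,0,0,0,0,0,0.9],[0,0,0,0,0,0,0.9],[0,0,0,0,0,0,0.9],[0,0,0,0,0,0,0.9],[0,0,0,0,0,0,0.9]]

```text
time_s: 5.25
ee_pos: [454.9, 9.9, 24.9]
ee_rot: [179.9, 0.0, 95.2]
force: [0.2, 0.2, 4.8]
gripper_width: 58.9
gripper_force: 25.0
```

Request:
send_rows:
  targets:
    - [[0,0,0,0,0,0.1,0.9],[0,0,0,0,0,0.2,0.9],[0,0,0,0,0,0.225,0.9],[0,0,-0.007,0.1146,0.1815,0,0.9],[0,0,-0.007,0.1146,0.1815,0,0.9],[0,0,-0.007,0.1146,0.1815,0,0.9],[0,0,-0.007,0.1146,0.1815,0,0.9],[0,0,-0.007,0.1146,0.1815,0,0.9],[0,0,-0.007,0.1146,0.1815,0,0.9],[0,0,-0.007,0.1146,0.1815,0,0.9],[0,0,0,0,0,-0.1,0.9]]

```text
time_s: 6.35
ee_pos: [618.7, 269.5, 110.3]
ee_rot: [179.6, -0.3, 90.9]
force: [0.3, -0.7, -2.4]
gripper_width: 58.6
gripper_force: 25.0
```

Request:
send_rows:
  targets:
    - [[0,0,0,0,0,-0.15,0.9],[0,0,0,0,0,-0.15,0.9],[0,0,0,0,0,0,0.9],[0,0,0,0,0,0,0.9],[0,0,0,0,0,0,0.9]]

```text
time_s: 6.85
ee_pos: [615.8, 264.2, 51.0]
ee_rot: [179.9, -0.1, 90.8]
force: [-0.2, 0.1, -3.1]
gripper_width: 58.7
gripper_force: 25.0
```

Request:
send_rows:
  targets:
    - [[0,0,0,0,0,-0.1,0.9],[0,0,0,0,0,-0.035,0.9],[0,0,0,0,0,-0.0125,0.9],[0,0,0,0,0,0,0.9],[0,0,0,0,0,0,0.9]]

```text
time_s: 7.35
ee_pos: [615.3, 264.2, 20.9]
ee_rot: [179.9, -0.0, 90.8]
force: [-0.1, 0.6, -1.9]
gripper_width: 58.7
gripper_force: 25.0
```

Request:
send_rows:
  targets:
    - [[0,0,0,0,0,-0.005,0.9],[0,0,0,0,0,0,0.9],[0,0,0,0,0,0,0.9]]

```text
time_s: 7.65
ee_pos: [615.4, 264.2, 20.0]
ee_rot: [179.9, -0.0, 90.8]
force: [-0.4, -0.4, 1.8]
gripper_width: 58.9
gripper_force: 25.0
```

Request:
send_rows:
  targets:
    - [[0,0,0,0,0,0,-1],[0,0,0,0,0,0,-1],[0,0,0,0,0,0,-1],[0,0,0,0,0,0,-1],[0,0,0,0,0,0.15,-1],[0,0,0,0,0,0.25,-1],[0,0,0,0,0,0.25,-1],[0,0,0.012,-0.165,-0.174,0,-1],[0,0,0.012,-0.165,-0.174,0,-1],[0,0,0.012,-0.165,-0.174,0,-1],[0,0,0.012,-0.165,-0.174,0,-1],[0,0,0,-0.165,-0.1725,0,-1]]

```text
time_s: 8.85
ee_pos: [448.2, 89.0, 149.0]
ee_rot: [180.0, 0.0, 95.1]
force: [0.9, -1.1, 0.0]
gripper_width: 91.1
gripper_force: 0.0
```

Request:
send_rows:
  targets:
    - [[0,0,0,0,0,-0.1,-1],[0,0,0,0,0,0,-1],[0,0,0,0,0,0,-1],[0,0,0,0,0,0,-1]]

```text
time_s: 9.25
ee_pos: [451.0, 90.8, 129.6]
ee_rot: [179.9, -0.0, 95.1]
force: [-0.3, 0.3, 0.7]
gripper_width: 91.2
gripper_force: 0.0
```

Request:
send_rows:
  targets:
    - [[0,0,0,-0.003,-0.0015,-0.2,-1],[0,0,0,0,0,-0.2,-1],[0,0,0,0,0,-0.078,-1],[0,0,0,0,0,0,-1],[0,0,0,0,0,0,-1],[0,0,0,0,0,0,0.9],[0,0,0,0,0,0,0.9],[0,0,0,0,0,0,0.9],[0,0,0,0,0,0,0.9],[0,0,0,0,0,0,0.9],[0,0,0,0,0,0,0.9],[0,0,0,0,0,0,0.9]]
  grip_force: 40

```text
time_s: 10.45
ee_pos: [449.6, 90.0, 33.9]
ee_rot: [179.9, -0.0, 95.1]
force: [-0.8, -0.1, 4.6]
gripper_width: 60.8
gripper_force: 40.0
```

Request:
send_rows:
  targets:
    - [[0,0,0,0,0,0.1,0.9],[0,0,0,0,0,0.2,0.9],[0,0,0,0,0,0.1,0.9],[0,0,-0.012,0.2086,0.119,0,0.9],[0,0,-0.012,0.2086,0.119,0,0.9],[0,0,-0.012,0.2086,0.119,0,0.9],[0,0,-0.012,0.2086,0.119,0,0.9],[0,0,0,0,0,-0.1,0.9],[0,0,0,0,0,-0.15,0.9],[0,0,0,0,0,0,0.9],[0,0,0,0,0,0,0.9],[0,0,0,0,0,0,0.9]]

```text
time_s: 11.65
ee_pos: [616.8, 185.2, 64.8]
ee_rot: [179.9, -0.0, 90.8]
force: [0.3, 0.5, -1.2]
gripper_width: 60.9
gripper_force: 40.0
```

Request:
send_rows:
  targets:
    - [[0,0,0,0,0,-0.12,0.9],[0,0,0,0,0,-0.045,0.9],[0,0,0,0,0,-0.013,0.9],[0,0,0,0,0,0,0.9],[0,0,0,0,0,0,0.9],[0,0,0,0,0,0,0.9]]

```text
time_s: 12.25
ee_pos: [616.6, 185.2, 28.9]
ee_rot: [179.9, -0.0, 90.8]
force: [-1.3, 0.2, 4.3]
gripper_width: 60.3
gripper_force: 40.0
```

Request:
send_rows:
  targets:
    - [[0,0,0,0,0,0,-1],[0,0,0,0,0,0,-1],[0,0,0,0,0,0,-1],[0,0,0,0,0,0,-1],[0,0,0,0,0,0.15,-1],[0,0,0,0,0,0.2,-1],[0,0,0,0,0,0.2,-1],[0,0,0.041,-0.217,-0.0265,0,-1],[0,0,0.041,-0.217,-0.0265,0,-1],[0,0,0.041,-0.217,-0.0265,0,-1],[0,0,0.041,-0.217,-0.0265,0,-1],[0,0,0,0,0,-0.2,-1]]

```text
time_s: 13.45
ee_pos: [440.6, 164.1, 101.6]
ee_rot: [179.6, -0.0, 105.7]
force: [1.7, 1.1, 0.7]
gripper_width: 91.3
gripper_force: 0.0
```

Request:
send_rows:
  targets:
    - [[0,0,0,0,0,-0.15,-1],[0,0,0,0,0,0,-1],[0,0,0,0,0,0,-1],[0,0,0,0,0,0,-1]]

```text
time_s: 13.85
ee_pos: [443.9, 164.4, 69.1]
ee_rot: [179.8, -0.0, 105.5]
force: [-0.1, 0.6, -0.6]
gripper_width: 91.3
gripper_force: 0.0
```

Request:
send_rows:
  targets:
    - [[0,0,0,-0.004,-0.002,-0.15,-1],[0,0,0,0,0,-0.088,-1],[0,0,0,0,0,0,-1],[0,0,0,0,0,0,-1],[0,0,0,0,0,0,0.9],[0,0,0,0,0,0,0.9],[0,0,0,0,0,0,0.9],[0,0,0,0,0,0,0.9],[0,0,0,0,0,0,0.9],[0,0,0,0,0,0,0.9],[0,0,0,0,0,0,0.9]]
  grip_force: 25

```text
time_s: 14.95
ee_pos: [441.6, 163.5, 20.1]
ee_rot: [-180.0, 0.0, 105.5]
force: [0.3, 0.4, 0.5]
gripper_width: 37.9
gripper_force: 0.0
```

Request:
send_rows:
  targets:
    - [[0,0,0,0,0,0,0.9],[0,0,0,0,0,0,0.9],[0,0,0,0,0,0,0.9]]

```text
time_s: 15.25
ee_pos: [441.6, 163.5, 20.1]
ee_rot: [180.0, -0.0, 105.5]
force: [-0.8, 0.1, -0.5]
gripper_width: 36.0
gripper_force: 25.0
```

Request:
send_rows:
  targets:
    - [[0,0,0,0,0,0.1,0.9],[0,0,0,0,0,0.2,0.9],[0,0,0,0,0,0.15,0.9],[0,0,-0.041,0.22,-0.07,0,0.9],[0,0,-0.041,0.22,-0.07,0,0.9],[0,0,-0.041,0.22,-0.07,0,0.9],[0,0,-0.041,0.22,-0.07,0,0.9],[0,0,0,0,0,0,0.9],[0,0,0,0,0,-0.15,0.9],[0,0,0,0,0,-0.15,0.9],[0,0,0,0,0,0,0.9],[0,0,0,0,0,0,0.9]]

```text
time_s: 16.45
ee_pos: [617.1, 107.7, 50.1]
ee_rot: [-179.9, 0.0, 90.8]
force: [0.7, -0.3, -0.7]
gripper_width: 35.6
gripper_force: 25.0
```

Down to TCP z 15.

Request:
send_rows:
  targets:
    - [[0,0,0,0,0,-0.11,0.9],[0,0,0,0,0,-0.045,0.9],[0,0,0,0,0,-0.02,0.9],[0,0,0,0,0,0,0.9],[0,0,0,0,0,0,0.9],[0,0,0,0,0,0,0.9]]

```text
time_s: 17.05
ee_pos: [618.2, 107.6, 16.0]
ee_rot: [179.9, -0.0, 90.8]
force: [0.7, 0.5, -1.4]
gripper_width: 35.7
gripper_force: 25.0
```

Request:
send_rows:
  targets:
    - [[0,0,0,0,0,-0.006,0.9],[0,0,0,0,0,0,0.9],[0,0,0,0,0,0,0.9]]

```text
time_s: 17.35
ee_pos: [618.2, 107.6, 15.2]
ee_rot: [179.9, -0.0, 90.8]
force: [-1.0, 1.1, 6.0]
gripper_width: 35.6
gripper_force: 25.0
```

Request:
send_rows:
  targets:
    - [[0,0,0,0,0,0,-1],[0,0,0,0,0,0,-1],[0,0,0,0,0,0,-1],[0,0,0,0,0,0,-1],[0,0,0,0,0,0.15,-1],[0,0,0,0,0,0.2,-1],[0,0,0,0,0,0.2,-1],[0,0,0.01,-0.185,0.136,0,-1],[0,0,0.01,-0.185,0.136,0,-1],[0,0,0.01,-0.185,0.136,0,-1],[0,0,0.01,-0.185,0.136,0,-1],[0,0,0.008,-0.185,0.136,0,-1]]

```text
time_s: 18.55
ee_pos: [431.1, 244.2, 124.0]
ee_rot: [180.0, -0.0, 95.1]
force: [0.7, 0.3, -0.4]
gripper_width: 91.0
gripper_force: 0.0
```

Request:
send_rows:
  targets:
    - [[0,0,0,0,0,-0.15,-1],[0,0,0,0,0,-0.15,-1],[0,0,0,0,0,0,-1],[0,0,0,0,0,0,-1],[0,0,0,0,0,0,-1]]

```text
time_s: 19.05
ee_pos: [433.9, 243.9, 65.2]
ee_rot: [179.9, -0.1, 95.1]
force: [-0.2, 0.4, 1.2]
gripper_width: 91.0
gripper_force: 0.0
```

Request:
send_rows:
  targets:
    - [[0,0,0,-0.005,-0.002,-0.15,-1],[0,0,0,0,0,-0.067,-1],[0,0,0,0,0,0,-1],[0,0,0,0,0,0,-1],[0,0,0,0,0,0,0.9],[0,0,0,0,0,0,0.9],[0,0,0,0,0,0,0.9],[0,0,0,0,0,0,0.9],[0,0,0,0,0,0,0.9],[0,0,0,0,0,0,0.9],[0,0,0,0,0,0,0.9],[0,0,0,0,0,0,0.9]]

```text
time_s: 20.25
ee_pos: [431.8, 243.2, 20.7]
ee_rot: [180.0, -0.0, 95.1]
force: [0.8, 0.2, 1.7]
gripper_width: 52.7
gripper_force: 25.0
```

Request:
send_rows:
  targets:
    - [[0,0,0,0,0,0.1,0.9],[0,0,0,0,0,0.2,0.9],[0,0,0,0,0,0.15,0.9],[0,0,-0.008,0.1557,-0.1782,0,0.9],[0,0,-0.008,0.1557,-0.1782,0,0.9],[0,0,-0.008,0.1557,-0.1782,0,0.9],[0,0,-0.008,0.1557,-0.1782,0,0.9],[0,0,-0.008,0.1557,-0.1782,0,0.9],[0,0,-0.008,0.1557,-0.1782,0,0.9],[0,0,0,0,0,0,0.9],[0,0,0,0,0,-0.15,0.9],[0,0,0,0,0,-0.15,0.9]]

```text
time_s: 21.45
ee_pos: [618.5, 29.2, 49.9]
ee_rot: [180.0, -0.0, 90.7]
force: [0.5, 0.0, -2.0]
gripper_width: 52.6
gripper_force: 25.0
```

Request:
send_rows:
  targets:
    - [[0,0,0,0,0,0,0.9],[0,0,0,0,0,0,0.9],[0,0,0,0,0,0,0.9]]

```text
time_s: 21.75
ee_pos: [619.5, 29.7, 52.1]
ee_rot: [179.8, -0.0, 90.8]
force: [-0.2, 0.1, -1.4]
gripper_width: 52.5
gripper_force: 25.0
```

Target z is 15.6, less 0.5.

Request:
send_rows:
  targets:
    - [[0,0,0,-0.003,0,-0.11,0.9],[0,0,0,0,0,-0.05,0.9],[0,0,0,0,0,-0.022,0.9],[0,0,0,0,0,0,0.9],[0,0,0,0,0,0,0.9],[0,0,0,0,0,0,0.9]]

```text
time_s: 22.35
ee_pos: [618.1, 29.5, 15.6]
ee_rot: [179.9, -0.0, 90.8]
force: [-2.2, 1.5, 6.1]
gripper_width: 52.8
gripper_force: 25.0
```

Contact. I'll release, retreat clear of the top view, and look.

Request:
send_rows:
  targets:
    - [[0,0,0,0,0,0,-1],[0,0,0,0,0,0,-1],[0,0,0,0,0,0,-1],[0,0,0,0,0,0,-1],[0,0,0,0,0,0.15,-1],[0,0,0,0,0,0.25,-1],[0,0,0,0,0,0.25,-1],[0,0,0,0,0,0.25,-1],[0,0,0,-0.1,-0.2,0.2,-1],[0,0,0,-0.1,-0.2,0.2,-1],[0,0,0,-0.1,-0.2,0.1,-1],[0,0,0,-0.1,-0.2,0,-1]]

```text
time_s: 23.55
ee_pos: [545.4, -118.9, 284.5]
ee_rot: [179.6, 0.1, 90.8]
force: [0.1, -0.7, -0.3]
gripper_width: 91.1
gripper_force: 0.0
```

Request:
send_rows:
  targets:
    - [[0,0,0,-0.15,-0.2,0,-1],[0,0,0,-0.15,-0.2,0,-1],[0,0,0,-0.15,-0.2,0,-1],[0,0,0,-0.15,-0.2,0,-1],[0,0,0,0,0,0,-1],[0,0,0,0,0,0,-1]]

```text
time_s: 24.15
ee_pos: [424.1, -278.0, 280.9]
ee_rot: [180.0, -0.0, 90.6]
force: [0.1, 1.6, 0.3]
gripper_width: 91.2
gripper_force: 0.0
```

Run:
```python
from h import *
p,d=optics.grab_frame("scene"); cv2.imwrite("pics/s2.png",cv2.resize(p[120:300,100:380,::-1],None,fx=2.5,fy=2.5))
p,d=optics.grab_frame("top"); cv2.imwrite("pics/t2.png",cv2.resize(p[120:290,130:350,::-1],None,fx=3,fy=3))
ce=np.array([617,146.8]);t=np.radians(.8);R=np.array([[np.cos(t),np.sin(t)],[-np.sin(t),np.cos(t)]])
for n,z in (("nail_jar_mid",87),("putty_mid",62),("wax_mid",42),("pine_mid",30)):
    r=optics.silhouettes("top",n)
    if not r: print(n,"none");continue
    v,u=np.nonzero(r[0]["mask"]); W=np.array([world("top",(a,b),e) for a,b,e in zip(u,v,d[v,u]) if e>0]); q=W[abs(W[:,2]-z)<6]
    c,s,a=cv2.minAreaRect(q[:,:2].astype(np.float32)); c=np.array(c)+[.8,.5]
    print(n,r[0]["conf"],np.round(np.median(q[:,2]),1),np.round(c,1),np.round(s,1),round(a,1),"in rack",np.round(R@(c-ce),1))
```

```text
nail_jar_mid 0.77 86.3 [615.6 186.3] [57.1 58.6] 0.7 in rack [-0.8 39.6]
putty_mid 0.78 61.1 [614.2 262.2] [56.8 55.6] 76.4 in rack [ -1.2 115.4]
wax_mid 0.97 41.4 [617.7  29.7] [51.  52.2] 15.4 in rack [  -1.  -117.1]
pine_mid 0.68 29.3 [618.2 107.7] [36.4 60.1] 0.6 in rack [  0.6 -39.1]
```

View pics/t2.png

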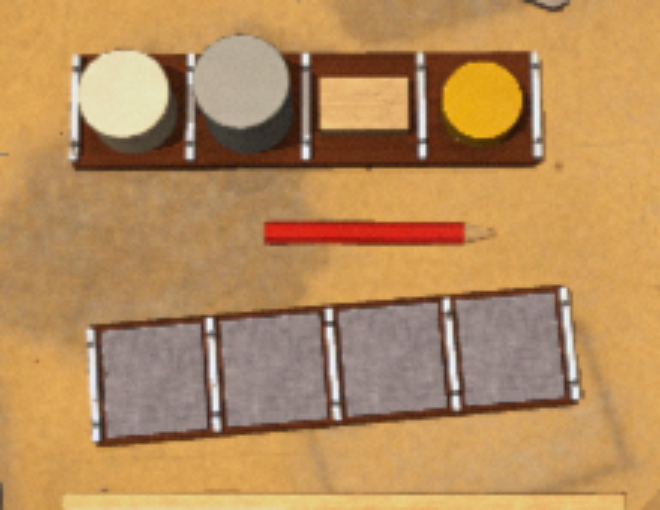

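View pics/s2.png

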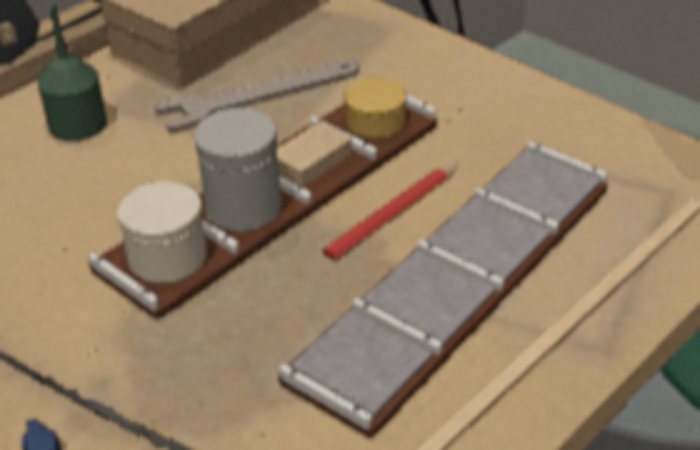

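The order is putty (125,95), jar (242,80), pine (363,103), wax (482,100). All four stand flat and within 2 mm of their bay centres, and the four felt pads are still in place.

```bash
python3 -c "
from workcell import env
print(env.job_done())"
```

```text
the job is handed in; nothing more can be done
None
```

The four things now stand upright in the empty rack in reverse order (left to right: putty tub, jar of nails, pine block, wax tin), each measured within about 2 mm of its bay centre with the felt pads left in place, and the job was handed in after about 24 s on the robot's clock.

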